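# Slide a sample carrier into its dock and lock it with the sample cup

### The arm

A 6-joint arm with a two-finger parallel gripper is mounted at the origin on the work surface. World frame = base frame: x ahead of the robot, y to its left, z up, the work surface at z = 0. Lengths are in mm, angles in degrees, forces in N, time in s.
With the tool pointing down it reaches from about 300 to 850 mm from the base axis. Payload 4.2 kg.
Tool frame: the origin (TCP) lies between the finger pads; the fingertips stand ahead of it and the grasp point (between the pads) lies 3 mm ahead of it (nose_length is the z of the fingertips in the tool frame, in mm); z points along the fingers, y is the line along which they close (so a half turn about z gives the same grasp; the last joint's range is limited). The gripper opens to 91 mm and grips with 3 to 60 N. Pads are 32 mm wide; open, the fingers measure 118 mm over their backs; the gripper's body (76 mm by 178 mm) begins 60 mm behind the grasp point.
Start: joints at [66.979, 18.312, 89.639, -0, 72.044, -1.146], TCP at [214.243, 533.611, 235.976] pointing down, gripper open.
Joint ranges: [-177.97, 177.97], [-48.28, 115.42], [12.27, 149.76], [-77.06, 257.06], [2.81, 150.46], [-146.56, 146.56]. Speed limits (degrees/s): [147.25, 147.25, 180, 180, 180, 180].

### API

Orientations are given as [roll, pitch, yaw] about the fixed x, y, z axes, in that order (R = Rz(yaw) Ry(pitch) Rx(roll)).
In Python, from workcell import state, grab_frame, camera_params, job_done, nose_length gives the robot as it stands.
- The arm moves only by the tool step_arm, never from a script. Its argument "plan" is a list that holds one entry, the list of rows, each a list of 5 numbers: the shift along the tool's x, y, z in cm, then the turn about the tool's z in rad, then the opening, from 0 (shut) to 1 (fully open). In form: [[[x, y, z, turn, gripper], ...]]. A call has 1 to 20 rows; each row is the pose to reach, as a shift and turn from the pose commanded when the call began, along the tool's axes at that moment; what a row does not reach only later rows make up. A row lasts 1/8 s, in which the tool goes at most 62.5 mm and 10.7 degrees, less where a joint would pass 70% of its speed; a pose out of reach is approached as far as the arm can. A call with a gripper value outside its range is refused whole. The fingers move at their own pace and stop on an object; "newtons" is the grip in N (left out, the last holds). Time passes only in rows, so rows that repeat a pose let the fingers close. It gives the time, the measured TCP pose, the force, the opening and the grip force at its end, in the units of the state.
- state(): the state, without advancing time (a new reading comes with each control period).
- grab_frame(name): name is "scene" or "side" or "wrist"; returns the picture (384x512x3 uint8, blue, green, red); there is no depth.
- camera_params(name): a dict with "camera_matrix" (3x3 intrinsics, pixels), "R" (3x3) and "t" (3): a world point X has camera coordinates R X + t; the wrist camera has in their place "mount" (4x4, takes a point from camera to tool coordinates, whose origin is the TCP and whose axes are the flange's). Camera axes: x right, y down, z forward; pixel columns grow to the right and rows downward; lengths in mm; the calibration is good to about 2 mm. A picture is of the moment at which its call begins: read the wrist's pose just before it. camera_params takes no time and is no camera call.
- job_done(): hands the job in; it is judged then, once.
The state is a dict: "time_s": time; "qpos": joint angles; "qvel": joint speeds; "effort": joint torques, N m; "ee_pos": TCP position; "ee_rot": TCP orientation; "force": force on the tool from outside, world axes, zero at the start; "torque": the same for the moment, N m; "gripper_width": finger opening in mm; "gripper_force": force on a finger pad.
Only numpy, scipy, OpenCV 4.12 (cv2) and the standard library are available. Lean on these libraries where they do the work, as an engineer would, in place of code of your own. Each camera call takes 0.05 s, during which the arm holds its last target. There are 200 camera calls.

### The job

Take the small amber bottle out of the way and leave it standing upright on the bench, clear of the carrier and the dock. Then slide the blue sample carrier along the bench, its end with the round hole first, fully home against the stop in the black dock, without it bumping the amber bottle, and after that twist the yellow-lidded sample cup clockwise down into its holder until it bottoms out and its foot locks the carrier. Leave the white bottle, the green-lidded jar and the red tube rack where they stand.

Things in the scene. Friction and masses are not known exactly. Their poses are not given: they have to be found in the camera images.
- dock: Black fixed dock. Origin: on the bench, where the underside centre of a fully home carrier lies; x is the slide-in direction (open mouth at -x), z up. Side rails with inner faces at y = +-57.5 mm, 12 thick, 34 high, x = -15 to 62 mm. Stop wall at x = 50 mm. Bridge over x = 10 to 62 mm, 34 to 44 mm above the bench: the carrier enters only along the bench; its rear end sticks out when home.
- dock_pin (a point): Point on the cup axis in the dock, 30 mm above the bench (dock frame x = 32, y = 0 mm): the hole of the carrier must come here. On the bridge above it stands the round grey cup holder, radius 25 mm, 44 to 60 mm above the bench. A red mark beside it shows where the black line on the cup lid points when fully down.
- dock_mouth (a point): Centre of the dock mouth on the bench, dock frame x = -41 mm. Here two grey flared lips (26 mm high, 8 mm thick) start about 75 mm to either side and funnel in to the rails at x = -15 mm.
- carrier: Loose blue plastic block, 100 mm long (x) by 110 mm wide (y) by 30 mm high, about 0.45 kg, top full of flush coloured vial caps; too wide to grasp, it slides on the bench when pushed. Origin: centre of its underside, x towards the end with the round hole, which goes first into the dock. 2.5 mm play on each side in the rails.
- carrier_hole (a point): Mouth of the carrier's 25 mm wide hole, in its top face (carrier frame x = 32, y = 0, z = 30 mm).
- cup_top (a point): Centre of the top of the yellow lid of the sample cup. The cup is round, 43 mm in diameter, 50 mm tall, in the holder on the dock; this top is 109 mm above the bench when fully up, 95 mm when fully down; the holder around it reaches up to 60 mm. A steel foot of 14 mm diameter under it enters the hole of the carrier; a carrier that is not home blocks it.
- cup (a joint): Angle of the cup in its holder, rad: 0 fully up, 1.2 fully down against its stop. It grows clockwise as seen from above, and the cup sinks 11.7 mm per rad. Stiff: takes about 0.3 N m; straight pressing does not move it below about 25 N.
- oil: Loose amber bottle with a black cap, 34 mm in diameter, 75 mm tall, about 80 g, upright before the dock's mouth. Origin: centre of its underside.
- reagent: Bystander: white bottle with a blue cap, 40 mm in diameter, 70 mm tall, beside the dock's mouth. Origin: centre of its underside.
- jar: Bystander: glass jar with a green lid, 44 mm in diameter, 55 mm tall, beside the dock's mouth. Origin: centre of its underside.
- rack: Bystander: red tube rack with capped tubes, 56 mm (x) by 150 mm (y), 96 mm tall. Origin: centre of its underside.

How it is judged (in metres and radians):
On the way, in this order (a step that is already met when the one before it is completed fails the run):
1. the carrier is fully home in the dock (horizontal distance between carrier_hole and dock_pin below 0.004 m and angle between the x axis of carrier and the x axis of dock, either way round below 0.06 rad and height (world z) of carrier below 0.004 m and angle between carrier's own z axis and vertical below 0.05 rad), for 0.2 s.
2. the sample cup is twisted down until it bottoms out (value of joint cup above 1.12 rad), for 0.2 s.
At the end, for the whole second after the job is handed in: Carrier flat and home, hole within 4 mm of the cup axis, under 0.06 rad off the dock; cup at 1.12 rad or more; amber bottle upright (0.1 rad) and still on the bench, touching neither carrier nor dock; white bottle, jar and rack upright within 25 mm of their starts (all of step 1 and value of joint cup above 1.12 rad and angle between oil's own z axis and vertical below 0.1 rad and height (world z) of oil below 0.006 m and contact force between oil and carrier below 0.05 N and contact force between oil and dock below 0.05 N and linear speed of each of oil, carrier below 0.02 m/s and distance of each of reagent, jar, rack from where it was at the start of the episode below 0.025 m and angle between each of reagent, jar, rack's own z axis and vertical below 0.2 rad).
It fails at once if the amber bottle is tipped over (angle between oil's own z axis and vertical above 0.6 rad).
It fails at once if the carrier bumps the amber bottle (contact force between oil and carrier above 0.5 N).
It fails at once if the white bottle is shifted by more than 25 mm or tipped (distance of reagent from where it was at the start of the episode above 0.025 m or angle between reagent's own z axis and vertical above 0.4 rad).
It fails at once if the jar is shifted by more than 25 mm or tipped (distance of jar from where it was at the start of the episode above 0.025 m or angle between jar's own z axis and vertical above 0.4 rad).
It fails at once if the tube rack is shifted by more than 25 mm or tipped (distance of rack from where it was at the start of the episode above 0.025 m or angle between rack's own z axis and vertical above 0.4 rad).
It also fails if it takes over 72 s, if anything falls off the work surface, if the arm or the gripper's body presses on something with over 40 N, if the wrist force passes 120 N, or if a joint passes its speed limit or range.

## Working session

There is one attempt and no reset: what is moved stays moved. The work goes in short steps, Python scripts to look and compute and a tool call to move; the robot and the scene stay as the last step left them, time stands still between calls to the robot, and variables do not carry over. Pictures are saved under pics/ and viewed, at most 10 in all, crops included, and the job is handed in when it is done.

Besides the shell and the picture viewer there is one more tool, called after "Request:" as name(argument=value, ...) on one line, values as JSON. step_arm: Moves the arm, as the interface text tells. Its arguments: {"type":"object","properties":{"plan":{"type":"array","items":{"type":"array","items":{"type":"array","items":{"type":"number"}}}},"newtons":{"type":"number"}},"required":["plan"]}

```bash
mkdir -p pics
python3 - <<'E'
from workcell import *
import cv2,numpy as np
s=state();print({k:s[k] for k in('time_s','ee_pos','ee_rot','gripper_width')},nose_length)
a=grab_frame("scene");b=grab_frame("side");c=grab_frame("wrist")
cv2.imwrite("pics/a.png",a);cv2.imwrite("pics/b.png",b);cv2.imwrite("pics/c.png",c)
for n in("scene","side","wrist"):print(n,camera_params(n))
E
```

```text
{'time_s': 0.0, 'ee_pos': array([214.05146509, 533.17403598, 235.11256364]), 'ee_rot': array([-1.79897271e+02, -6.54564128e-04,  1.58127209e+02]), 'gripper_width': 91.27494645516043} 22.0
scene {'camera_matrix': array([[351.08286917,   0.        , 257.36525562],
       [  0.        , 351.08286917, 189.36344994],
       [  0.        ,   0.        ,   1.        ]]), 'R': array([[-0.40796849,  0.91299203,  0.00269664],
       [ 0.73979951,  0.33230577, -0.58503808],
       [-0.53503122, -0.23668213, -0.81100134]]), 't': array([ 263.39279173, -389.06761775, 1095.43295939])}
side {'camera_matrix': array([[405.01913231,   0.        , 254.36734799],
       [  0.        , 405.01913231, 195.41832487],
       [  0.        ,   0.        ,   1.        ]]), 'R': array([[ 0.99959222, -0.0282986 , -0.00381799],
       [-0.01817363, -0.5273398 , -0.84946009],
       [ 0.02202515,  0.84918309, -0.52763905]]), 't': array([-601.29875069,   93.89240793,  825.70124267])}
wrist {'camera_matrix': array([[302.13856488,   0.        , 254.03357185],
       [  0.        , 302.13856488, 191.26975396],
       [  0.        ,   0.        ,   1.        ]]), 'mount': array([[ 1.86359645e-04, -9.64179418e-01, -2.65250853e-01,
         7.37566847e+01],
       [ 9.99999954e-01,  1.16401325e-04,  2.79463284e-04,
         1.22485875e+00],
       [-2.38577196e-04, -2.65250893e-01,  9.64179395e-01,
        -1.49207142e+02],
       [ 0.00000000e+00,  0.00000000e+00,  0.00000000e+00,
         1.00000000e+00]])}
```

View pics/a.png

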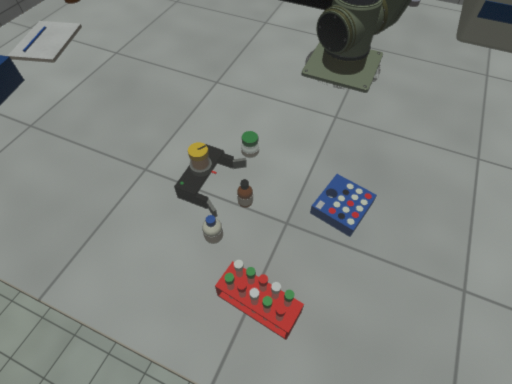

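View pics/b.png

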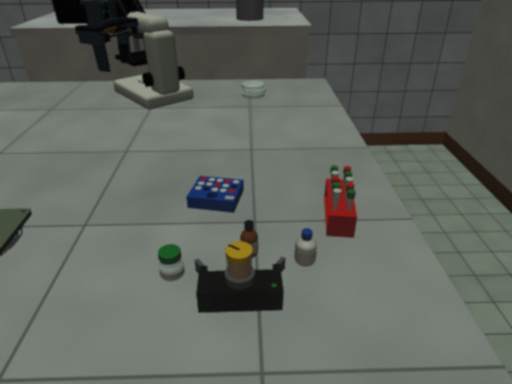

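The scene shows the dock about (205,175), the yellow cup at (199,150), amber bottle at (245,192), carrier at (344,204), jar at (250,143), white bottle at (211,227) and rack at (260,297). The side view shows the same things. I'll enlarge both to get positions.

Run:
```python
import cv2
a=cv2.imread("pics/a.png")[125:255,170:390];b=cv2.imread("pics/b.png")[160:320,150:370]
cv2.imwrite("pics/a2.png",cv2.resize(a,None,fx=3.6,fy=3.6,interpolation=cv2.INTER_CUBIC))
cv2.imwrite("pics/b2.png",cv2.resize(b,None,fx=3.6,fy=3.6,interpolation=cv2.INTER_CUBIC))
```

```text
(no output)
```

View pics/a2.png

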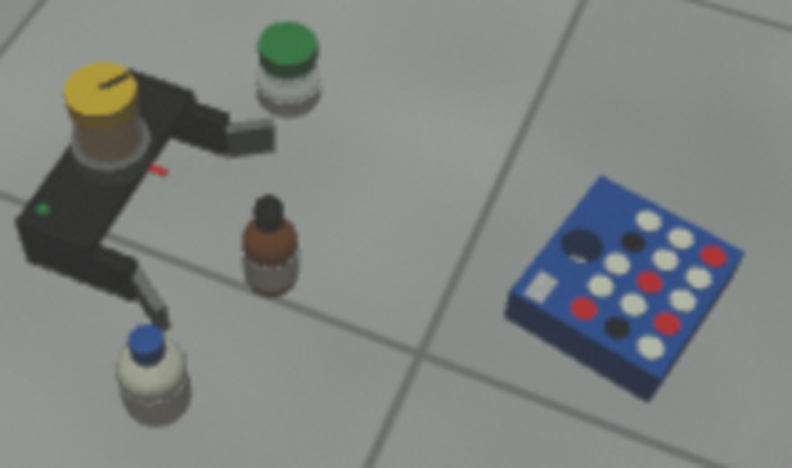

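View pics/b2.png

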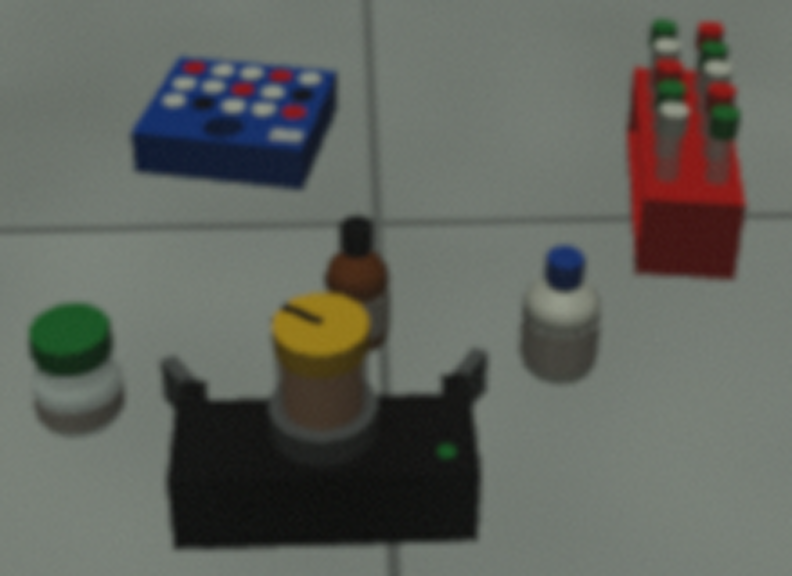

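Enlarged scene: carrier corners (602,177),(511,291),(743,252),(654,380), cup lid centre (101,90), amber cap (268,208). Side: dock base corners (176,547),(476,538), lid centre (321,325).

```bash
cat > h.py <<'E'
from workcell import *
import numpy as np,cv2
from scipy.spatial.transform import Rotation as Rn
def ray(cam,uv,pose=None):
    p=camera_params(cam);d=np.linalg.inv(p["camera_matrix"])@[*uv,1]
    if cam=="wrist":
        M=np.eye(4);M[:3,:3]=Rn.from_euler("xyz",pose[1],degrees=True).as_matrix();M[:3,3]=pose[0]
        T=M@p["mount"];return T[:3,3],T[:3,:3]@d
    return -p["R"].T@p["t"],p["R"].T@d
def w(cam,uv,z,pose=None):
    o,d=ray(cam,uv,pose);return o+d*(z-o[2])/d[2]
def proj(cam,X):
    p=camera_params(cam);c=p["R"]@X+p["t"];c=p["camera_matrix"]@c;return c[:2]/c[2]
E
python3 - <<'E'
from h import *
np.set_printoptions(precision=1,suppress=True)
A=lambda x,y,z:w("scene",(170+x/3.6,125+y/3.6),z)
B=lambda x,y,z:w("side",(150+x/3.6,160+y/3.6),z)
for n,v in dict(car=[A(602,177,30),A(511,291,30),A(743,252,30),A(654,378,30)],carS=[B(135,135,30),B(304,150,30),B(181,57,30),B(336,73,30)],
 hole=[A(582,246,30),B(223,127,30)],cup=[A(101,90,109),B(321,325,109)],dockbase=[B(176,547,0),B(476,538,0)],
 lips=[A(272,125,26),A(160,315,26),B(172,362,26),B(478,355,26)],
 oil=[A(268,206,75),B(357,226,75)],white=[A(147,340,70),B(566,258,70)],jar=[A(288,43,55),B(70,330,55)],
 rack=[B(638,200,48)],rackb=[B(638,272,0),B(735,277,0),B(742,205,48)]).items():
    print(n,*v)
E
```

```text
car [451.8 113.3  30. ] [557.5  88.6  30. ] [472.8 208.2  30. ] [580.2 181.8  30. ]
carS [454.5 105.2  30. ] [560.1  84.3  30. ] [474.6 204.5  30. ] [580.2 178.8  30. ]
hole [508.7 117.5  30. ] [508.8 112.8  30. ]
cup [ 575.7 -168.3  109. ] [ 573.3 -178.8  109. ]
dockbase [ 504.7 -202.2    0. ] [ 641.9 -201.2    0. ]
lips [495.4 -97.9  26. ] [655.8 -95.4  26. ] [ 496.1 -104.8   26. ] [ 650.4 -104.5   26. ]
oil [589.7 -54.7  75. ] [590.5 -59.1  75. ]
white [695.4 -77.4  70. ] [695.2 -83.1  70. ]
jar [ 448.9 -107.3   55. ] [ 449.5 -113.2   55. ]
rack [748.4  -1.9  48. ]
rackb [752.2  -5.3   0. ] [806.7 -11.8   0. ] [805.2  -8.7  48. ]
```

```bash
cat >> h.py <<'E'
def rel(xyz,yaw):
    s=state();R=Rn.from_euler("xyz",s["ee_rot"],degrees=True).as_matrix()
    d=R.T@(np.array(xyz)-s["ee_pos"])/10
    t=-(yaw-s["ee_rot"][2]+180)%360-180 if 0 else -((yaw-s["ee_rot"][2]+180)%360-180)
    print("t%.2f"%s["time_s"],s["ee_pos"].round(1),s["ee_rot"].round(2),"->",d.round(2),"turn %.4f"%np.radians(t),"F",s["force"].round(1))
E
python3 -c "
from h import *
rel((590,-57,180),90)"
```

```text
t0.15 [214.1 533.3 235.3] [-179.92   -0.    158.13] -> [-56.88 -40.77   5.58] turn 1.1890 F [-0.3 -0.4  0.1]
```

Request:
step_arm(plan=[[[-56.88,-40.77,5.5,1.189,0.8],[-56.88,-40.77,5.5,1.189,0.8],[-56.88,-40.77,5.5,1.189,0.8],[-56.88,-40.77,5.5,1.189,0.8],[-56.88,-40.77,5.5,1.189,0.8],[-56.88,-40.77,5.5,1.189,0.8],[-56.88,-40.77,5.5,1.189,0.8],[-56.88,-40.77,5.5,1.189,0.8],[-56.88,-40.77,5.5,1.189,0.8],[-56.88,-40.77,5.5,1.189,0.8],[-56.88,-40.77,5.5,1.189,0.8],[-56.88,-40.77,5.5,1.189,0.8],[-56.88,-40.77,5.5,1.189,0.8],[-56.88,-40.77,5.5,1.189,0.8],[-56.88,-40.77,5.5,1.189,0.8],[-56.88,-40.77,5.5,1.189,0.8]]])

```text
time_s: 2.15
ee_pos: [589.9, -55.6, 181.4]
ee_rot: [180.0, -0.0, 90.1]
force: [-0.0, 0.7, 0.0]
gripper_width: 72.8
gripper_force: 0.0
```

Run:
```python
from h import *
rel((590,-57,180),90)
s=state();print(repr(s["ee_pos"]),repr(s["ee_rot"]));c=grab_frame("wrist")
cv2.imwrite("pics/w1.png",cv2.resize(c,None,fx=1.5,fy=1.5,interpolation=cv2.INTER_CUBIC))
```

```text
t2.15 [589.9 -55.6 181.4] [ 1.7997e+02 -1.0000e-02  9.0090e+01] -> [-0.14  0.01  0.14] turn 0.0015 F [-0.   0.7  0. ]
array([589.87749624, -55.59856867, 181.3577625 ]) array([ 1.79974860e+02, -9.34773542e-03,  9.00856855e+01])
```

View pics/w1.png

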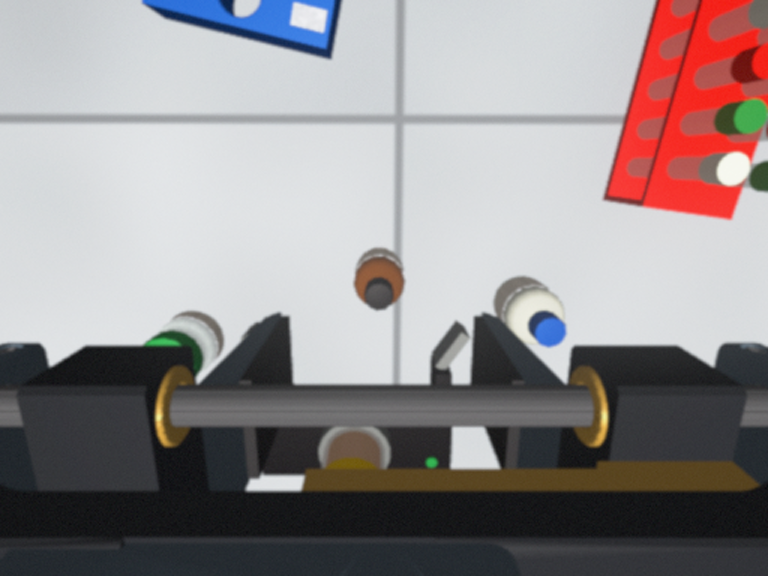

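The wrist view shows the amber cap at (379,293), the cup holder rim at (354,450) and the carrier's front edge from (145,3) to (330,48).

Run:
```python
from h import *
P=(np.array([589.877,-55.6,181.36]),[179.975,-.009,90.086])
W=lambda x,y,z:w("wrist",(x/1.5,y/1.5),z,P).round(1)
print("oil",W(379,293,75),W(379,274,45),"white",W(548,328,70),"holder",W(355,446,60),"car",W(145,3,30),W(330,48,30),"rack",W(605,198,48),W(605,198,0),
"lip",W(462,324,26),"hole",W(244,0,30),"rail R in/out edge",W(432,384,34),W(451,384,34))
rel((588,-57,46),90)
```

```text
oil [590.2 -54.   75. ] [590.1 -49.8  45. ] white [693.5 -77.6  70. ] holder [ 573.7 -167.4   60. ] car [452.7 109.9  30. ] [560.5  86.2  30. ] rack [728.8  -0.9  48. ] [752.2  -4.4   0. ] lip [649.2 -91.1  26. ] hole [510.9 111.5  30. ] rail R in/out edge [ 628.3 -134.1   34. ] [ 642. -134.   34.]
t2.20 [590.  -55.9 181.3] [179.98  -0.    90.07] -> [-0.12 -0.2  13.53] turn 0.0012 F [ 0.3  0.5 -0.1]
```

Request:
step_arm(plan=[[[0,0,5,0,0.8],[0,0,10,0,0.8],[0,0,13,0,0.8],[0,0,14.2,0,0.8],[0,0,14.2,0,0.8],[0,0,14.2,0,0.2],[0,0,14.2,0,0.2],[0,0,14.2,0,0.2],[0,0,14.2,0,0.2],[0,0,14.2,0,0.2],[0,0,14.2,0,0.2],[0,0,14.2,0,0.2]]], newtons=12)

```text
time_s: 3.7
ee_pos: [590.0, -56.7, 39.2]
ee_rot: [-180.0, -0.0, 90.0]
force: [-2.2, 0.1, 3.8]
gripper_width: 33.2
gripper_force: 12.0
```

Request:
step_arm(plan=[[[0,0,-1,0,0.2],[0,0,-3,0,0.2],[0,0,-4,0,0.2],[0.5,-2,-4,0,0.2],[1,-5,-4,0,0.2],[1.5,-8,-4,0,0.2],[2,-11,-4,0,0.2],[2.5,-14,-4,0,0.2],[3,-17,-4,0,0.2],[3.5,-19.5,-4,0,0.2],[3.7,-21,-4,0,0.2],[3.7,-21,-4,0,0.2],[3.7,-21,-3,0,0.2],[3.7,-21,-1.5,0,0.2],[3.7,-21,-0.6,0,0.2],[3.7,-21,-0.1,0,0.2],[3.7,-21,0,0,0.2],[3.7,-21,0,0,0.2],[3.7,-21,0,0,0.2]]])

```text
time_s: 6.08
ee_pos: [380.4, -19.7, 39.0]
ee_rot: [180.0, 0.0, 90.0]
force: [0.6, -0.1, 0.5]
gripper_width: 32.9
gripper_force: 12.0
```

Request:
step_arm(plan=[[[0,0,0,0,0.5],[0,0,0,0,0.66],[0,0,0,0,0.66],[0,0,-1,0,0.66],[0,0,-4,0,0.66],[0,0,-8,0,0.66],[0,0,-12,0,0.66],[0,0,-12,0,0.66]]])

```text
time_s: 7.08
ee_pos: [382.3, -19.8, 162.1]
ee_rot: [179.5, 0.0, 90.0]
force: [-0.1, -0.1, -0.4]
gripper_width: 60.4
gripper_force: 0.0
```

Run:
```python
from h import *
a=grab_frame("scene")
cv2.imwrite("pics/a3.png",cv2.resize(a[100:260,160:400],None,fx=3.3,fy=3.3,interpolation=cv2.INTER_CUBIC))
# tool beside carrier -x-world face: face centre = C + 55*left... hole heading -102.5
C=np.array([517,146]);h=np.radians(-102.5);n=np.array([-np.sin(h),np.cos(h)])*-1 # world -x side
print(n)
p=C+n*(55+16+25);rel((*p,150),167.5)
```

```text
[-0.97629601  0.21643961]
t7.12 [380.9 -19.7 160.3] [1.7978e+02 1.0000e-02 9.0000e+01] -> [18.65  4.24  1.04] turn -1.3526 F [ 0.   0.2 -1. ]
```

View pics/a3.png

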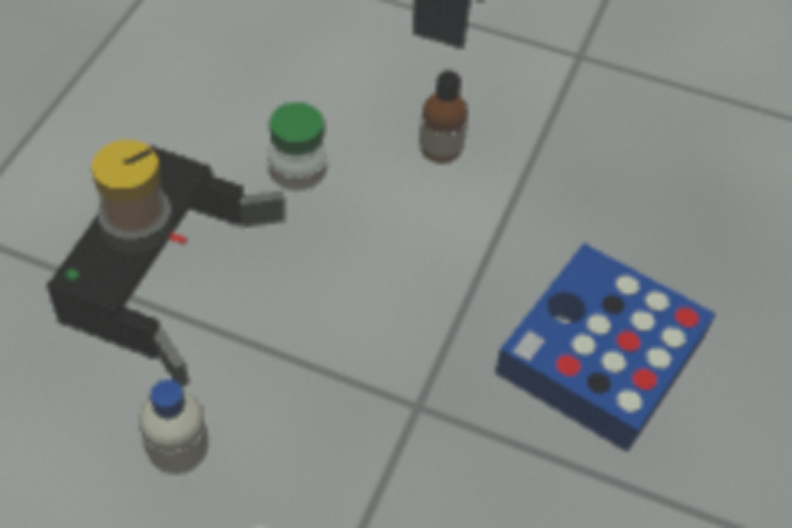

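The amber bottle stands upright at (442,120), well clear. Next I go to the carrier's side.

Request:
step_arm(plan=[[[5,1,1,-0.18,0.66],[10,2.5,1,-0.36,0.66],[15,3.5,1,-0.54,0.66],[18.65,4.24,1,-0.72,0.66],[18.65,4.24,1,-0.9,0.66],[18.65,4.24,1,-1.08,0.66],[18.65,4.24,1,-1.26,0.66],[18.65,4.24,1,-1.3526,0.66],[18.65,4.24,5,-1.3526,0.66],[18.65,4.24,10,-1.3526,0.66],[18.65,4.24,13,-1.3526,0.66],[18.65,4.24,13,-1.3526,0.66],[18.65,4.24,13,-1.3526,0.66]]])

```text
time_s: 8.75
ee_pos: [422.8, 167.0, 29.3]
ee_rot: [180.0, 0.0, 167.5]
force: [0.1, 0.1, -0.1]
gripper_width: 60.0
gripper_force: 0.0
```

Run:
```python
from h import *
C=np.array([517,146]);h=np.radians(-102.5);n=np.array([np.sin(h),-np.cos(h)])
rel((*(C+n*73),28),167.5)
rel((573-71,146,28),180)
```

```text
t8.75 [422.8 167.   29.3] [1.7999e+02 1.0000e-02 1.6750e+02] -> [-2.35 -0.01  0.13] turn 0.0000 F [ 0.1  0.1 -0.1]
t8.75 [422.8 167.   29.3] [1.7999e+02 1.0000e-02 1.6750e+02] -> [-8.18 -0.33  0.13] turn -0.2181 F [ 0.1  0.1 -0.1]
```

Request:
step_arm(plan=[[[-1,0,0,0,0.66],[-2,0,0,0,0.66],[-2.6,0,0,-0.01,0.66],[-3.2,0,0,-0.04,0.66],[-3.8,0,0,-0.07,0.66],[-4.4,-0.1,0,-0.1,0.66],[-5,-0.1,0,-0.13,0.66],[-5.6,-0.2,0,-0.16,0.66],[-6.2,-0.2,0,-0.19,0.66],[-6.8,-0.3,0,-0.218,0.66],[-7.4,-0.3,0,-0.218,0.66],[-7.8,-0.3,0,-0.218,0.66],[-8.2,-0.33,0,-0.218,0.66],[-8.2,-0.33,0,-0.218,0.66]]])

```text
time_s: 10.5
ee_pos: [502.9, 145.9, 29.0]
ee_rot: [180.0, 0.1, 180.0]
force: [-0.9, -0.5, -0.7]
gripper_width: 60.3
gripper_force: 0.1
```

Request:
step_arm(plan=[[[2,0,0,0,0.66],[3,0,-6,0,0.66],[3,0,-12,0,0.66],[3,3,-15,0,0.66],[3,9,-15,0.18,0.66],[3,12,-15,0.36,0.66],[3,12,-15,0.54,0.66]]])

```text
time_s: 11.38
ee_pos: [472.7, 268.4, 179.4]
ee_rot: [179.8, 0.1, 148.9]
force: [0.4, -0.3, -0.6]
gripper_width: 60.2
gripper_force: 0.0
```

Run:
```python
from h import *
rel((573,225,29),90)
a=grab_frame("side")
cv2.imwrite("pics/b3.png",cv2.resize(a[160:320,160:360],None,fx=3.7,fy=3.7,interpolation=cv2.INTER_CUBIC))
```

```text
t11.38 [472.7 268.4 179.4] [1.7982e+02 1.0000e-01 1.4888e+02] -> [-10.8    1.42  15.07] turn 1.0277 F [ 0.4 -0.3 -0.6]
```

View pics/b3.png

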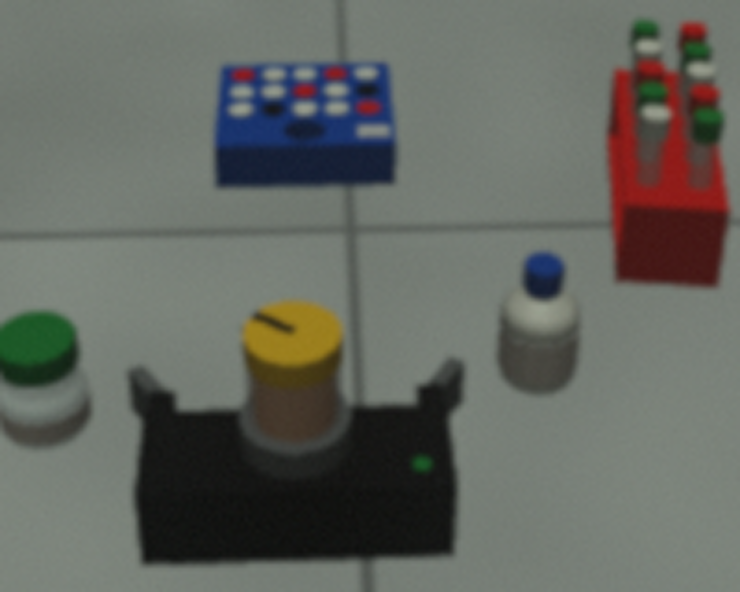

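The carrier now lies parallel to the dock, top corners at (218,147),(393,144),(223,66),(387,66).

Run:
```python
from h import *
B=lambda x,y,z:w("side",(160+x/3.7,160+y/3.7),z).round(1)
print(B(218,147,30),B(393,144,30),B(223,66,30),B(387,66,30),B(216,186,0),B(393,182,0),"dock",B(142,563,0),B(453,554,0))
```

```text
[525.4  93.4  30. ] [630.7  93.2  30. ] [524.2 192.7  30. ] [631.9 189.   30. ] [522.6  96.1   0. ] [631.3  96.9   0. ] dock [ 503.9 -202.6    0. ] [ 642.2 -201.8    0. ]
```

```bash
python3 -c "
from h import *
rel((577.5,235,29),90)"
```

```text
t11.43 [472.6 267.4 179.3] [1.7987e+02 9.0000e-02 1.4862e+02] -> [-10.62   2.66  15.05] turn 1.0232 F [0.1 0.2 0.1]
```

Request:
step_arm(plan=[[[-4,1,0,0.18,0.66],[-8,2,0,0.36,0.66],[-10.62,2.66,0,0.54,0.66],[-10.62,2.66,0,0.72,0.66],[-10.62,2.66,2,0.9,0.66],[-10.62,2.66,5,1.023,0.66],[-10.62,2.66,10,1.023,0.66],[-10.62,2.66,14,1.023,0.66],[-10.62,2.66,15,1.023,0.66],[-10.62,2.66,15,1.023,0.66]]])

```text
time_s: 12.68
ee_pos: [577.4, 234.1, 29.4]
ee_rot: [179.9, -0.0, 90.5]
force: [0.1, 0.1, -0.5]
gripper_width: 60.1
gripper_force: 0.0
```

```bash
python3 -c "
from h import *
rel((573,-10,29),90)"
```

```text
t12.68 [577.4 234.1  29.4] [ 1.7995e+02 -2.0000e-02  9.0470e+01] -> [-24.4   -0.64   0.03] turn 0.0083 F [ 0.1  0.1 -0.5]
```

Request:
step_arm(plan=[[[-1,0,0,0.008,0.66],[-2,0,0,0.008,0.66],[-2.6,0,0,0.008,0.66],[-3.4,-0.04,0,0.008,0.66],[-4.4,-0.07,0,0.008,0.66],[-5.6,-0.1,0,0.008,0.66],[-7,-0.14,0,0.008,0.66],[-8.4,-0.18,0,0.008,0.66],[-9.8,-0.22,0,0.008,0.66],[-11.2,-0.27,0,0.008,0.66],[-12.6,-0.32,0,0.008,0.66],[-14,-0.36,0,0.008,0.66],[-15.4,-0.4,0,0.008,0.66],[-16.8,-0.44,0,0.008,0.66],[-18.2,-0.48,0,0.008,0.66],[-19.6,-0.52,0,0.008,0.66],[-21,-0.56,0,0.008,0.66],[-22.2,-0.6,0,0.008,0.66],[-23,-0.62,0,0.008,0.66],[-23,-0.62,0,0.008,0.66]]])

```text
time_s: 15.18
ee_pos: [572.4, 3.3, 29.3]
ee_rot: [180.0, 0.0, 90.0]
force: [0.5, 0.1, 0.7]
gripper_width: 60.2
gripper_force: 0.0
```

Run:
```python
from h import *
rel((573,-10,29),90)
s=state();print(s["ee_pos"],s["ee_rot"]);c=grab_frame("side")
cv2.imwrite("pics/w2.png",cv2.resize(c[200:300,190:310],None,fx=6,fy=6,interpolation=cv2.INTER_CUBIC))
```

```text
t15.18 [572.4   3.3  29.3] [1.7996e+02 3.0000e-02 8.9960e+01] -> [-1.33  0.06  0.03] turn -0.0007 F [0.5 0.1 0.7]
[572.37583657   3.32068537  29.33132981] [1.79957931e+02 2.77759481e-02 8.99587302e+01]
```

View pics/w2.png

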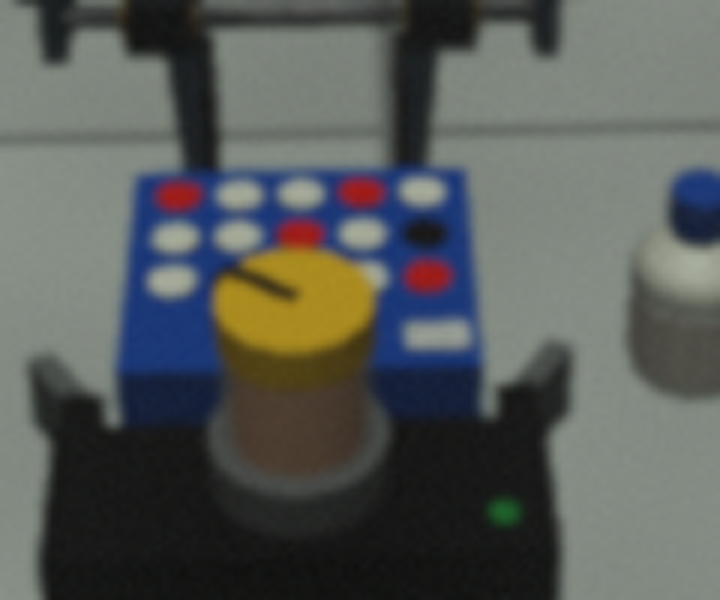

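The carrier front edge (120–480) is centred between the rails (102–500). I keep pushing, slowly.

Request:
step_arm(plan=[[[-0.6,0,0,0,0.66],[-1.2,0,0,0,0.66],[-1.8,0,0,0,0.66],[-2.4,0,0,0,0.66],[-3,0,0,0,0.66],[-3.6,0,0,0,0.66],[-4.2,0,0,0,0.66],[-4.8,0,0,0,0.66],[-5.4,0,0,0,0.66],[-6,0,0,0,0.66],[-6.4,0,0,0,0.66],[-6.8,0,0,0,0.66],[-7,0,0,0,0.66],[-7,0,0,0,0.66]]])

```text
time_s: 16.98
ee_pos: [572.2, -66.4, 28.9]
ee_rot: [-180.0, 0.0, 90.0]
force: [-0.2, 0.0, 0.9]
gripper_width: 60.3
gripper_force: 0.4
```

Request:
step_arm(plan=[[[-0.2,0,0,0,0.66],[-0.3,0,0,0,0.66],[-0.4,0,0,0,0.66],[-0.4,0,0,0,0.66]]])

```text
time_s: 17.48
ee_pos: [572.2, -70.0, 28.9]
ee_rot: [-180.0, 0.0, 90.0]
force: [-0.6, 2.6, 1.2]
gripper_width: 60.3
gripper_force: 1.1
```

Request:
step_arm(plan=[[[-0.1,0,0,0,0.66],[-0.2,0,0,0,0.66],[-0.3,0,0,0,0.66],[-0.3,0,0,0,0.66]]])

```text
time_s: 17.98
ee_pos: [572.2, -73.2, 28.9]
ee_rot: [-180.0, 0.0, 90.0]
force: [0.0, 3.0, -0.9]
gripper_width: 59.9
gripper_force: 0.8
```

Request:
step_arm(plan=[[[-0.1,0,0,0,0.66],[-0.15,0,0,0,0.66],[-0.15,0,0,0,0.66]]])

```text
time_s: 18.35
ee_pos: [572.2, -73.9, 28.9]
ee_rot: [-180.0, -0.1, 90.0]
force: [0.1, 3.7, 0.1]
gripper_width: 60.6
gripper_force: 2.5
```

Request:
step_arm(plan=[[[-0.1,0,0,0,0.66],[-0.2,0,0,0,0.66],[-0.2,0,0,0,0.66]]])

```text
time_s: 18.73
ee_pos: [572.0, -74.1, 29.0]
ee_rot: [-180.0, -0.2, 90.0]
force: [-0.9, 12.5, 1.3]
gripper_width: 60.1
gripper_force: 5.9
```

Request:
step_arm(plan=[[[-0.1,0,0,0,0.66],[-0.2,0,0,0,0.66],[-0.2,0,0,0,0.66]]])

```text
time_s: 19.1
ee_pos: [571.9, -74.2, 29.0]
ee_rot: [-179.9, -0.4, 90.0]
force: [-0.2, 18.3, 2.1]
gripper_width: 60.4
gripper_force: 9.3
```

It stopped at y = -74, where the geometry says it is home. Now I back off and go above the cup.

Request:
step_arm(plan=[[[1.5,0,0,0,0.66],[3,0,0,0,0.66],[3,0,-5,0,0.9],[3,0,-10,0,0.9],[3,0,-15,-0.1,0.9],[0,0,-16,-0.28,0.9],[-5,0,-16,-0.46,0.9],[-8,0,-16,-0.61,0.9],[-8,0,-16,-0.61,0.9]]])

```text
time_s: 20.23
ee_pos: [572.0, -160.3, 188.8]
ee_rot: [-180.0, 0.0, 124.7]
force: [0.6, 0.2, 0.0]
gripper_width: 82.2
gripper_force: 0.0
```

Run:
```python
from h import *
rel((573,-172.2,99),125)
a=grab_frame("scene")
cv2.imwrite("pics/a4.png",cv2.resize(a[110:250,160:320],None,fx=4.2,fy=4.2,interpolation=cv2.INTER_CUBIC))
```

```text
t20.23 [ 572.  -160.3  188.8] [-1.7997e+02  4.0000e-02  1.2472e+02] -> [-1.03 -0.59  8.98] turn -0.0050 F [0.6 0.2 0. ]
```

View pics/a4.png

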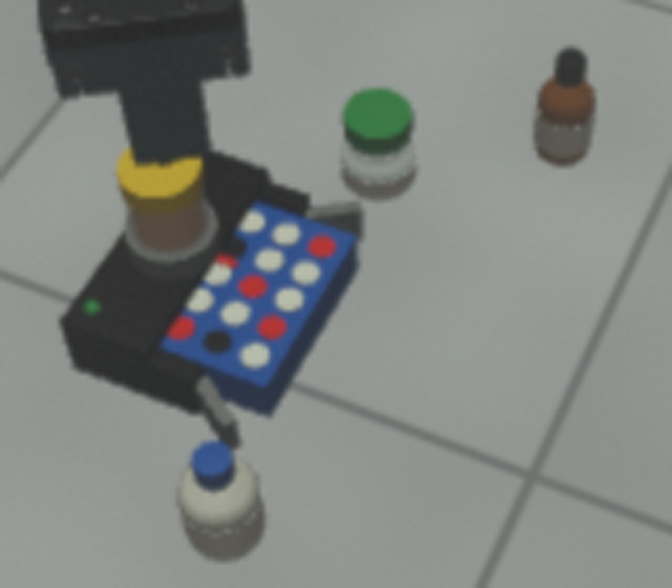

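The carrier sits in the dock (rear corners at (357,235) and (268,385)). I now go down on the cup and grip it.

Request:
step_arm(plan=[[[-1.03,-0.6,0,0,0.9],[-1.03,-0.6,4,0,0.9],[-1.03,-0.6,7,0,0.9],[-1.03,-0.6,8.8,0,0.9],[-1.03,-0.6,8.8,0,0.9],[-1.03,-0.6,8.8,0,0.3],[-1.03,-0.6,8.8,0,0.3],[-1.03,-0.6,8.8,0,0.3],[-1.03,-0.6,8.8,0,0.3],[-1.03,-0.6,8.8,0,0.3],[-1.03,-0.6,8.8,0,0.3]]], newtons=40)

```text
time_s: 21.65
ee_pos: [571.0, -171.9, 101.5]
ee_rot: [-179.7, -0.0, 125.0]
force: [-6.7, -5.3, 5.1]
gripper_width: 41.9
gripper_force: 40.0
```

Request:
step_arm(plan=[[[0,-0.18,0,0,0.3],[0,-0.18,0.1,0.1,0.3],[0,-0.18,0.23,0.2,0.3],[0,-0.18,0.35,0.3,0.3],[0,-0.18,0.47,0.4,0.3],[0,-0.18,0.58,0.5,0.3],[0,-0.18,0.7,0.6,0.3],[0,-0.18,0.7,0.6,0.3]]])

```text
time_s: 22.65
ee_pos: [571.7, -171.9, 94.5]
ee_rot: [180.0, 0.1, 90.6]
force: [-2.4, -2.3, 4.9]
gripper_width: 41.7
gripper_force: 40.0
```

```bash
python3 -c "
from h import *
s=state();print(s['ee_pos'],s['ee_rot'],s['force'],s['torque'],s['qpos'])"
```

```text
[ 571.71002056 -171.90449798   94.54476905] [1.79970853e+02 5.63712219e-02 9.06224665e+01] [-2.37653855 -2.28826005  4.87002415] [-0.58299388  0.40757302 -0.05731748] [-1.78157390e+01  2.70381717e+01  9.78547128e+01 -5.39892913e-02
  5.50616474e+01 -1.84073181e+01]
```

Request:
step_arm(plan=[[[0,0,0.12,0.1,0.3],[0,0,0.23,0.2,0.3],[0,0,0.35,0.3,0.3],[0,0,0.47,0.4,0.3],[0,0,0.58,0.5,0.3],[0,0,0.68,0.6,0.3],[0,0,0.7,0.66,0.3],[0,0,0.7,0.7,0.3],[0,0,0.7,0.7,0.3],[0,0,0.7,0.7,0.3]]])

```text
time_s: 23.9
ee_pos: [573.0, -171.9, 89.5]
ee_rot: [179.7, -0.0, 50.8]
force: [-2.1, -1.5, 12.9]
gripper_width: 42.0
gripper_force: 40.0
```

```bash
python3 -c "
from h import *
s=state();print(s['ee_pos'],s['ee_rot'],s['force'],s['torque'])"
```

```text
[ 573.02174788 -171.91442236   89.54863041] [ 1.79742776e+02 -3.43132642e-02  5.07721552e+01] [-2.08024049 -1.48234925 12.93841978] [-0.21304766  0.56124099  0.98719371]
```

Request:
step_arm(plan=[[[0,0,0,-0.03,0.9],[0,0,0,-0.03,0.9],[0,0,0,-0.03,0.9],[0,0,-4,-0.03,0.9],[0,0,-8,-0.03,0.9],[0,0,-13,-0.03,0.9],[8,0,-16,-0.03,0.9],[14,0,-18,-0.03,0.9],[14,0,-18,-0.03,0.9]]])

```text
time_s: 25.02
ee_pos: [662.8, -60.8, 267.7]
ee_rot: [179.9, -0.1, 52.3]
force: [0.5, 0.3, -0.4]
gripper_width: 81.9
gripper_force: 0.0
```

Run:
```python
from h import *
a=grab_frame("scene");b=grab_frame("side")
f=lambda i:cv2.resize(i,(400,400),interpolation=cv2.INTER_CUBIC)
cv2.imwrite("pics/a5.png",np.hstack([f(a[130:210,165:245]),f(b[230:310,200:280])]))
np.set_printoptions(precision=1,suppress=True)
for z in(109,95):
  p=np.array([573,-172.2,z]);print(z,(proj("scene",p)-[165,130])*5,(proj("side",p)-[200,230])*5+[400,0])
```

```text
109 [160.4  92.8] [595.   87.8]
95 [164.8 115. ] [596.1 122.3]
```

View pics/a5.png

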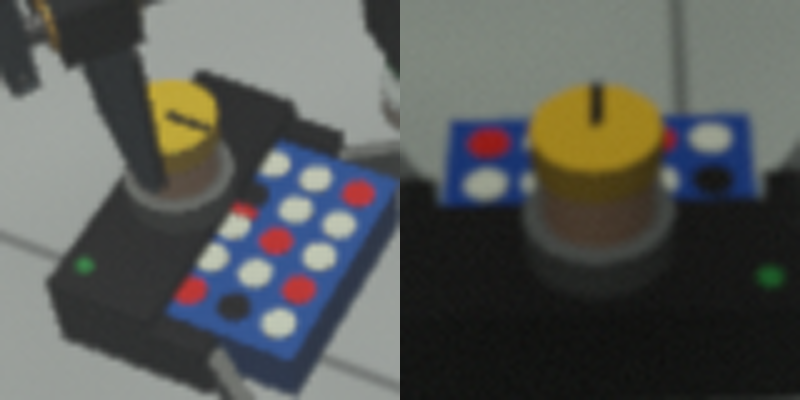

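The lid centre at side (597,128) matches the fully-down prediction. The line points at (597,85), straight at the mouth; I'll check it against the red mark and the start angle.

Run:
```python
from h import *
A=lambda x,y,z:w("scene",(170+x/3.6,125+y/3.6),z)
B=lambda x,y,z:w("side",(150+x/3.6,160+y/3.6),z)
B5=lambda x,y,z:w("side",(200+(x-400)/5,230+y/5),z)
ang=lambda a,b:np.degrees(np.arctan2(*(b-a)[1::-1]))
print("mark",A(150,167,44),A(167,172,44),"start",ang(B(321,325,109),B(284,305,109)),ang(A(101,90,109),A(130,74,109)),"now",ang(B5(597,125,95),B5(597,85,95)))
A5=lambda x,y,z:w("scene",(165+x/5,130+y/5),z)
print(ang(A5(168,113,95),A5(209,128,95)))
np.set_printoptions(precision=1,suppress=True)
print("carrier rear",A5(398,180,30),A5(292,358,30), "rail end R top",A(135,265,34))
```

```text
mark [ 571.55716367 -145.62888823   44.        ] [ 570.73548454 -134.0879045    44.        ] start 138.90644039099723 152.7899389552347 now 90.17655204705802
89.20553630766766
carrier rear [516.7 -90.2  30. ] [625.5 -89.4  30. ] rail end R top [ 634.9 -122.7   34. ]
```

```bash
python3 -c "
from workcell import *
print(job_done())"
```

```text
the job is handed in; nothing more can be done
None
```

I handed the job in at about 25 s. The amber bottle stands upright clear of the dock, the carrier is home against the stop, and the cup is fully down with its line on the red mark; the interface gave no pass or fail verdict.

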